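Lock out the brazing tray

TASK

Pull the tray of the brazing stand out by its handle to its stop, and only then push the barrel bolt fully across into the keeper on the tray's side so that the tray is locked out. Do not disturb the two copper tubes lying in the forks above, keep the flux tin upright in the tray, and leave the other things on the bench where they are.

Things in the scene. Friction and masses are not known exactly. Their poses are not given: they have to be found in the camera images.
- stand: Fixed grey brazing stand. Origin: on the bench, under the bolt's axis, mid tray; x into the stand, y left, z up. mm: carcase x 30 to 245, y -150 to 150, 91 high; bolt ledge x -25 to 30, y 140 to 350, 36 high; bolt guides at y 149 and 245, tops at 64; two 20 mm posts at x 75, y -200 and 335, with forks (x -11 to 161, z 191 to 223) that hold the tubes.
- handle (a point): Middle of the tray's handle: a round steel bar 11 mm thick, 120 mm long, along the stand's y, 52 mm above the bench, its axis 42 mm in front of the tray's front panel (top edge 70 mm above the bench). Axes as the stand's. The tray is pulled along the stand's -x with 3 to 5 N.
- tray (a joint): How far the tray is out, m: 0 fully in, 0.16 at its stop. It stays where it is left. On the tray's left side is the keeper, a square steel staple 30 mm deep along the stand's y, opening 22 mm wide and 20 mm high. Inside the carcase at the start, it comes in line with the bolt only when the tray is at its stop, its centre then at x 0, y 116, z 50 mm of the stand.
- bolt_knob (a point): Point on the axis of the bolt's knob, 83 mm above the bench: an upright steel cylinder 22 mm thick, top at 109 mm. Axes as the stand's. It slides along the stand's -y by up to 50 mm. The front tube lies right above it, leaving an upright gripper no room: lean it back 30 to 45 degrees, coming from the stand's front.
- bolt (a joint): How far the bolt is pushed across, m: 0 fully withdrawn, 0.05 fully home against its stop (tip 5 mm past the keeper's inner face). It takes about 3 to 5 N to push and stays where it is left.
- bolt_tip (a point): Centre of the bolt's front end: a round steel rod 14 mm in diameter, 143 mm long, axis along the stand's y, 50 mm above the bench.
- tube_front: Loose copper tube, 28 mm in diameter and 640 mm long, lying along the stand's y in the front forks, its axis (origin at its middle) 215 mm above the bench and 10 mm behind the bolt's axis.
- tube_rear: Loose copper tube, the same, in the rear forks, 130 mm behind the other.
- flux_tin: Round metal tin with a lid, 60 mm in diameter, 50 mm high, standing loose on the tray's floor (11 mm above the bench). Origin: centre of its underside, z up.
- tee: Loose copper tee fitting, 90 mm long, 33 mm high, lying on the bench in front of the bolt. Origin: under the middle of its long run.
- tee2: Another copper tee fitting, the same size, lying on the bench to the right of the tray.
- wire_brush: Brush, 190 mm long, lying on the bench to the left. Origin: on its underside.
- flux_jar: Round jar, 66 mm in diameter, 85 mm high, standing on the bench to the right of the tray. Origin: centre of its underside.
- spanner: Steel wrench, 200 mm long, lying on the bench to the left. Origin: on its underside.
Things that resemble listed ones, but are neither listed nor needed, are in the scene too. Leave any pink or turquoise look-alike of the flux_tin alone.

How it is judged:
By the outcome, as a careful person would: the job done as asked, in the order asked, and still so for the second after the job is handed in, with the robot touching nothing.
It also fails if it takes over 45 s, if anything falls off the work surface, if the arm or the gripper's body presses on something with over 40 N, if the wrist force passes 120 N, or if a joint passes its speed limit or range.

ROBOT

A 7-joint arm with a two-finger parallel gripper is mounted at the origin on the work surface. World frame = base frame: x ahead of the robot, y to its left, z up, the work surface at z = 0. Lengths are in mm, angles in rad, forces in N, time in s.
With the tool pointing down it reaches from about 400 to 875 mm from the base axis. Payload 4.4 kg.
Tool frame: the origin (TCP) lies at the very end of the fingers, on their centre line; the grasp point (between the pads) lies 19 mm behind it; y points along the fingers, z is the direction in which the jaws open and shut, and the axes are right-handed (so a half turn about y gives the same grasp; the last joint's range is limited). The gripper opens to 85 mm and grips with 20 to 120 N. Pads are 22 mm wide; open, the fingers measure 114 mm over their backs; the gripper's body (76 mm by 85 mm) begins 54 mm behind the grasp point. The pads swing forward as they close: fully open they stand 13 mm farther back than shut.
Start: joints at [-1.357, 0.628, 0.038, 1.517, -0.027, 0.996, -0.02], TCP at [179.482, 624.743, 231.313] pointing down, gripper open.
Joint ranges: [-3.06, 3.06], [-0.37, 2.12], [-1.25, 1.32], [0.18, 2.47], [-1.1, 4.24], [0.23, 1.98], [-2.94, 2.94]. Speed limits (rad/s): [2.57, 2.57, 3.14, 3.14, 3.14, 3.14, 3.14].

INTERFACE

Orientations are given as [roll, pitch, yaw] about the fixed x, y, z axes, in that order (R = Rz(yaw) Ry(pitch) Rx(roll)).
In Python, from cell import ctrl, imaging, finish_job gives the robot as it stands.
- The arm moves only by the shell command python3 -m inch 'ROWS'. ROWS is JSON, one flat list of numbers, 7 for each row, row after row: the opening, from 0 (shut) to 1 (fully open), then the shift along the tool's x, y, z in cm, then the turn, a rotation vector about the tool's x, y, z in degrees. A call has 1 to 12 rows; each row is the pose to reach, as a shift and turn from the pose commanded when the call began, along the tool's axes at that moment; what a row does not reach only later rows make up. A row lasts 1/10 s, in which the tool goes at most 50 mm and 8.59 degrees, less where a joint would pass 70% of its speed; a pose out of reach is approached as far as the arm can. A call with a gripper value outside its range is refused whole. The fingers move at their own pace and stop on an object; the grip force is fixed at half the most. Time passes only in rows, so rows that repeat a pose let the fingers close. It gives the time, the measured TCP pose, the force and the opening at its end, in the units of the state.
- ctrl.read_state(): the state, without advancing time (a new reading comes with each control period).
- imaging.get_image(name): name is "scene" or "side" or "wrist"; returns a dict with "img" (400x640x3 uint8, red, green, blue), "fx", "fy", "cx", "cy" (pixels), "dist" ([k1, k2, p1, p2, k3] as OpenCV has them; the pictures are not rectified), "R" (3x3) and "t" (3): a world point X has camera coordinates R X + t. Camera axes: x right, y down, z forward; pixel columns grow to the right and rows downward; lengths in mm; the calibration is good to about 2 mm. A picture is of the moment at which its call begins. There is no depth.
- finish_job(): hands the job in, once; it reports no verdict.
The state is a dict: "clock": time; "qpos": joint angles; "qd": joint speeds; "tau": joint torques, N m; "eef_pos": TCP position; "tool_rot": TCP orientation; "force": force on the tool from outside, world axes, zero at the start; "torque": the same for the moment, N m; "width": finger opening in mm.
Only numpy, scipy, OpenCV 4.12 (cv2) and the standard library are available. Lean on these libraries where they do the work, as an engineer would, in place of code of your own. Each camera call takes 0.05 s, during which the arm holds its last target.

## Working session

There is one attempt and no reset: what is moved stays moved. The work goes in short steps, Python scripts to look and compute and a shell command to move; the robot and the scene stay as the last step left them, time stands still between calls to the robot, and variables do not carry over. Pictures are saved under pics/ and viewed, and the job is handed in when it is done.

```bash
ls; mkdir -p pics; python3 - <<'E'
from cell import ctrl, imaging
import cv2
s=ctrl.read_state(); print(s)
for n in ("scene","side","wrist"):
    d=imaging.get_image(n); cv2.imwrite(f"pics/{n}0.png",d["img"][:,:,::-1])
    print(n,d["fx"],d["cx"],d["cy"],d["dist"],d["R"],d["t"])
E
```

```text
pics
{'clock': 0.0, 'qpos': array([-1.35679443,  0.6293711 ,  0.03845934,  1.51836171, -0.02701969,
        0.99632591, -0.02001558]), 'qd': array([ 0.00138339,  0.00136819,  0.00037946,  0.00186235, -0.00027147,
        0.00150906,  0.00073884]), 'tau': array([ 7.68112259e-04, -5.63413203e+01,  1.22631602e+00, -1.93444204e+01,
        1.10039275e-02,  1.03064929e-02,  9.46803084e-06]), 'eef_pos': array([179.30895697, 624.11893527, 230.37525116]), 'tool_rot': array([-1.57274383e+00, -2.08583387e-05, -2.79842091e-01]), 'force': array([ 0.10911971, -0.3259171 ,  0.76729822]), 'torque': array([-0.03810174, -0.00640709, -0.01501106]), 'width': 85.45164292938495}
scene 429.124407287226 319.6063981242035 196.0458175587728 [0.03183626 0.         0.         0.         0.        ] [[ 0.22609632  0.97407154 -0.00806731]
 [ 0.79651651 -0.18963797 -0.57410704]
 [-0.5607512   0.12337774 -0.81874051]] [-117.03639097 -389.32648441 1759.88422925]
side 389.90636865905117 317.7969269184857 196.87764633549892 [-0.05996113  0.          0.          0.          0.        ] [[ 0.8611744  -0.50791255  0.02008735]
 [-0.35089222 -0.62260634 -0.69945406]
 [ 0.36776801  0.59530344 -0.71439521]] [-512.38727264  310.47236234 1042.64478801]
wrist 306.45727159111107 322.4716907293436 201.46796297104405 [-0.01489996  0.          0.          0.          0.        ] [[ 0.27647532  0.96101968 -0.00160154]
 [ 0.92564368 -0.26584928  0.26927299]
 [ 0.25835088 -0.07592979 -0.96306256]] [-650.25100845  -34.46245019  379.69104052]
```

View pics/scene0.png

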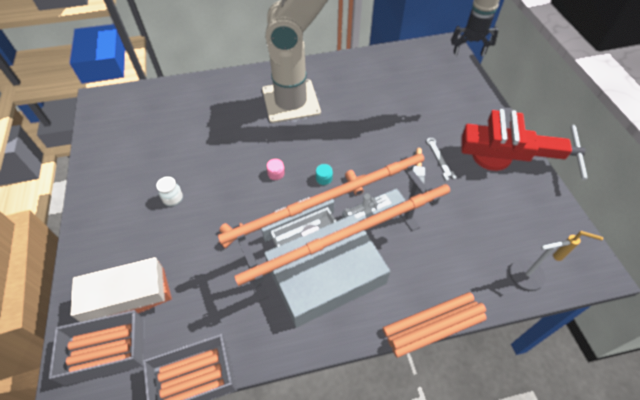

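View pics/side0.png

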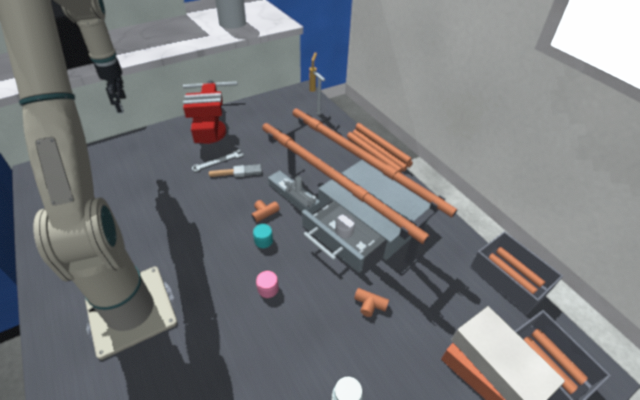

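View pics/wrist0.png

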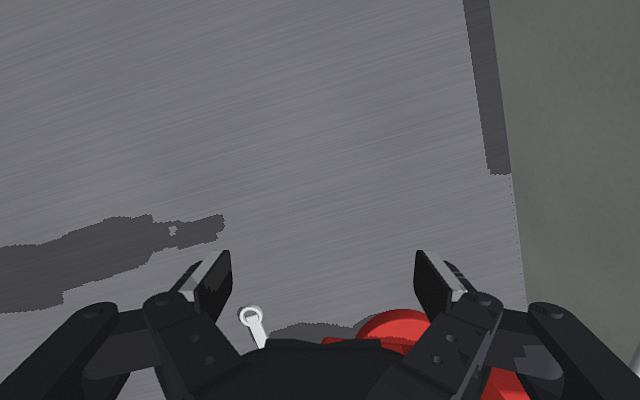

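The scene view has the stand at about (320,255). The side view shows the handle at about (325,242), the bolt at about (297,190), a pink tin at (267,285) and a turquoise tin at (263,236). I'll enlarge both views around the stand.

```bash
python3 - <<'E'
import cv2
a=cv2.imread("pics/side0.png"); b=cv2.imread("pics/scene0.png")
cv2.imwrite("pics/side0c.png",cv2.resize(a[100:290,240:440],None,fx=4,fy=3.0,interpolation=cv2.INTER_CUBIC)[:600]) if 0 else cv2.imwrite("pics/side0c.png",cv2.resize(a[130:280,240:440],None,fx=4,fy=4,interpolation=cv2.INTER_CUBIC))
cv2.imwrite("pics/scene0c.png",cv2.resize(b[140:290,210:410+40],(800,500),interpolation=cv2.INTER_CUBIC))
E
```

```text
(no output)
```

View pics/side0c.png

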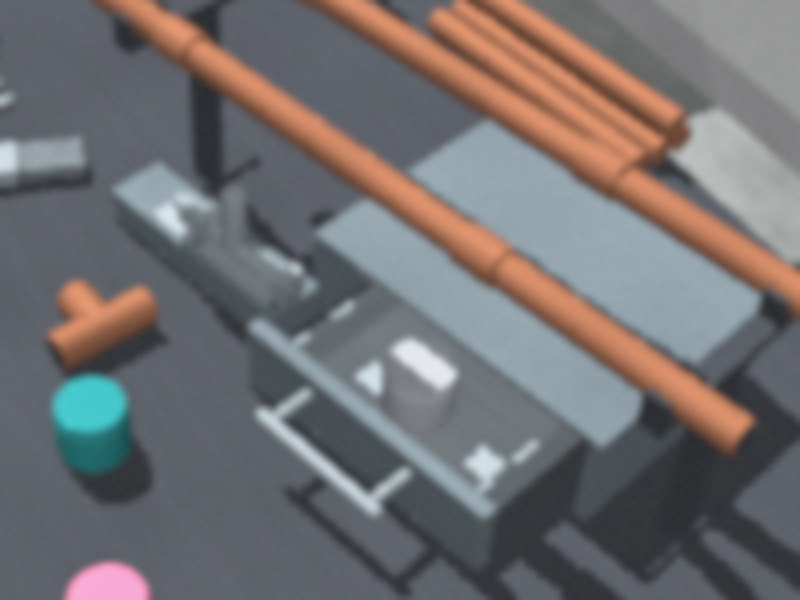

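View pics/scene0c.png

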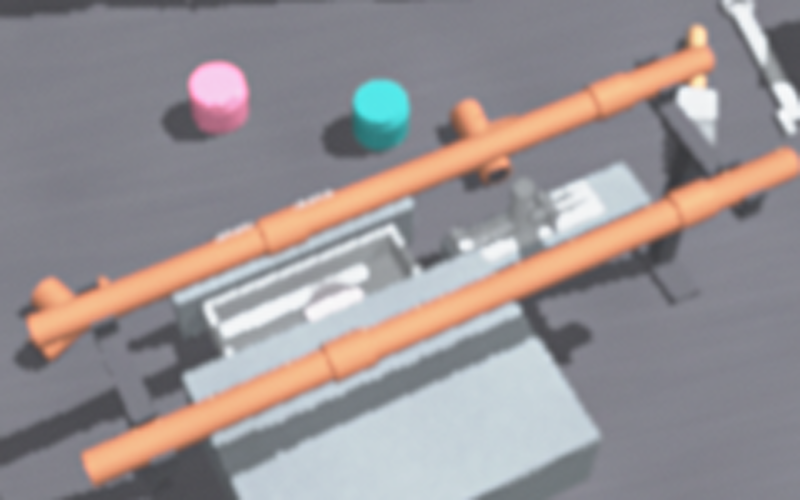

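```bash
cat > h.py <<'E'
import numpy as np, cv2, pickle
from scipy.spatial.transform import Rotation as Ro
def K(d): return np.array([[d["fx"],0,d["cx"]],[0,d["fy"],d["cy"]],[0,0,1.]])
def ray(d,uv):
    p=cv2.undistortPoints(np.array([[uv]],float),K(d),np.array(d["dist"]))[0,0]
    R=np.array(d["R"]);t=np.array(d["t"]); return -R.T@t, R.T@np.r_[p,1]
def at_z(d,uv,z):
    o,v=ray(d,uv); return o+v*(z-o[2])/v[2]
def proj(d,X):
    return cv2.projectPoints(np.atleast_2d(np.array(X,float)),cv2.Rodrigues(np.array(d["R"]))[0],np.array(d["t"]),K(d),np.array(d["dist"]))[0][:,0]
def W(st,X): # stand->world
    x,y,a=st; c,s=np.cos(a),np.sin(a); X=np.atleast_2d(X)
    return np.c_[x+c*X[:,0]-s*X[:,1], y+s*X[:,0]+c*X[:,1], X[:,2]]
E
python3 - <<'E'
from h import *
from cell import imaging
D={n:{k:v for k,v in imaging.get_image(n).items()} for n in("scene","side")}
pickle.dump(D,open("D.pkl","wb"))
S=lambda u,v:(240+u/4-.375,130+v/4-.375)
C=lambda u,v:(210+u/3.333-.35,140+v/3.333-.35)
for n,uv,z in [("side FL",S(315,233),91),("side FR",S(603,447),91),("side BL",S(487,120),91),("side h1",S(262,412),52),("side h2",S(378,510),52),("side panelL",S(252,320),70),("side panelR",S(490,512),70),("side knob",S(232,190),109),
 ("scene FR",C(183,375),91),("scene BL",C(600,435),91),("scene knob",C(523,183),109),("scene panelR",C(178,298),70),("scene panelL",C(412,205),70),
 ("side ledge FL",S(115,190),36),("scene tubeL",C(712,58),215),("scene tubeR",C(33,330),215),("side tubeR",S(745,435),215),
 ("side tin",S(424,362),61),("scene tin",C(335,300),61)]:
    d=D[n.split()[0]]; print(n,np.round(at_z(d,uv,z),0), np.round(np.linalg.norm(at_z(d,uv,z)[:2])))
E
```

```text
side FL [643.  81.  91.] 648.0
side FR [ 711. -209.   91.] 741.0
side BL [847. 129.  91.] 856.0
side h1 [530. -32.  52.] 531.0
side h2 [ 558. -153.   52.] 579.0
side panelL [561.  39.  70.] 563.0
side panelR [ 618. -204.   70.] 651.0
side knob [600. 142. 109.] 616.0
scene FR [ 711. -210.   91.] 741.0
scene BL [850. 128.  91.] 860.0
scene knob [594. 135. 109.] 609.0
scene panelR [ 619. -203.   70.] 652.0
scene panelL [568.  34.  70.] 569.0
side ledge FL [546. 262.  36.] 606.0
scene tubeL [570. 312. 215.] 650.0
scene tubeR [ 711. -317.  215.] 778.0
side tubeR [ 718. -314.  215.] 783.0
side tin [660. -57.  61.] 662.0
scene tin [650. -60.  61.] 653.0
```

```bash
python3 - <<'E'
from h import *
from scipy.optimize import least_squares
D=pickle.load(open("D.pkl","rb"))
S=lambda u,v:(240+u/4-.375,130+v/4-.375)
C=lambda u,v:(210+u/3.333-.35,140+v/3.333-.35)
obs=[("side",S(315,233),(30,150,91)),("side",S(603,447),(30,-150,91)),("side",S(487,120),(245,150,91)),("scene",C(183,375),(30,-150,91)),("scene",C(600,435),(245,150,91)),("side",S(115,190),(-25,350,36))]
f=lambda p:np.concatenate([(proj(D[n],W(p,X))-uv).ravel() for n,uv,X in obs])
r=least_squares(f,[640,-60,.23]); st=r.x; print(st,np.degrees(st[2]),np.round(r.fun.reshape(-1,2),1))
def inv(P): 
    c,s=np.cos(st[2]),np.sin(st[2]); d=np.array(P)[:2]-st[:2]; return np.round([c*d[0]+s*d[1],-s*d[0]+c*d[1]],1)
for nm,P in dict(h1=(530,-32),h2=(558,-153),panL=(561,39),panR=(618,-204),knobS=(600,142),knobC=(594,135),tubeL=(570,312),tubeR=(711,-317),tin=(655,-58)).items(): print(nm,inv(P))
np.save("st.npy",st)
for n in D:
    im=D[n]["img"][:,:,::-1].copy()
    for L in [[(30,150,91),(30,-150,91),(245,-150,91),(245,150,91),(30,150,91)],[(-25,140,36),(-25,350,36),(30,350,36),(30,140,36)],[(10,-320,215),(10,320,215)],[(140,-320,215),(140,320,215)],[(75,335,0),(75,335,191)],[(75,-200,0),(75,-200,191)]]:
        p=proj(D[n],W(st,L)); cv2.polylines(im,[np.round(p*16).astype(int)],False,(0,0,255),1,cv2.LINE_AA,4)
    im=im[140:300,210:460] if n=="scene" else im[90:280,240:470]
    cv2.imwrite(f"pics/ov_{n}.png",cv2.resize(im,None,fx=3.15,fy=3.15,interpolation=cv2.INTER_CUBIC))
E
```

```text
[ 6.46934642e+02 -7.17434432e+01  2.29690333e-01] 13.160286667787323 [[-0.2  0.1]
 [ 0.2  0.5]
 [ 1.  -0.6]
 [-0.4 -0.2]
 [ 0.7  0.3]
 [-1.   0.1]]
h1 [-104.8   65.3]
h2 [-105.1  -58.9]
panL [-58.5 127.4]
panR [ -58.3 -122.2]
knobS [  3.  218.8]
knobC [ -4.5 213.4]
tubeL [ 12.5 391.2]
tubeR [   6.5 -253.4]
tin [11.  11.5]
```

View pics/ov_scene.png

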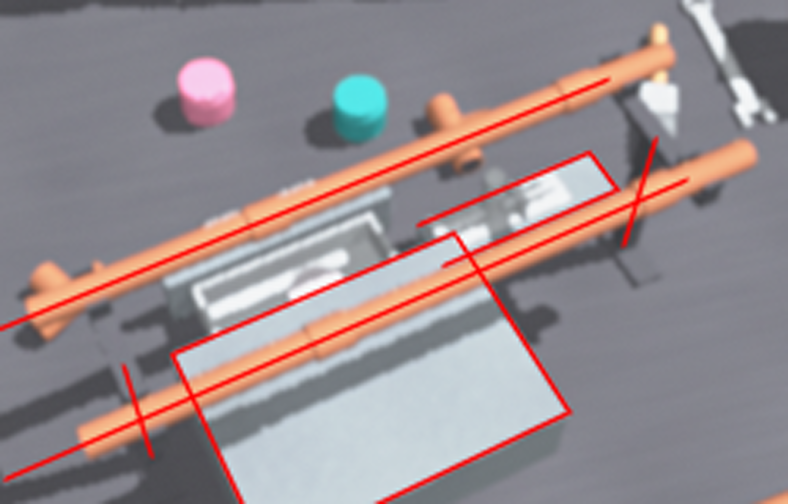

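View pics/ov_side.png

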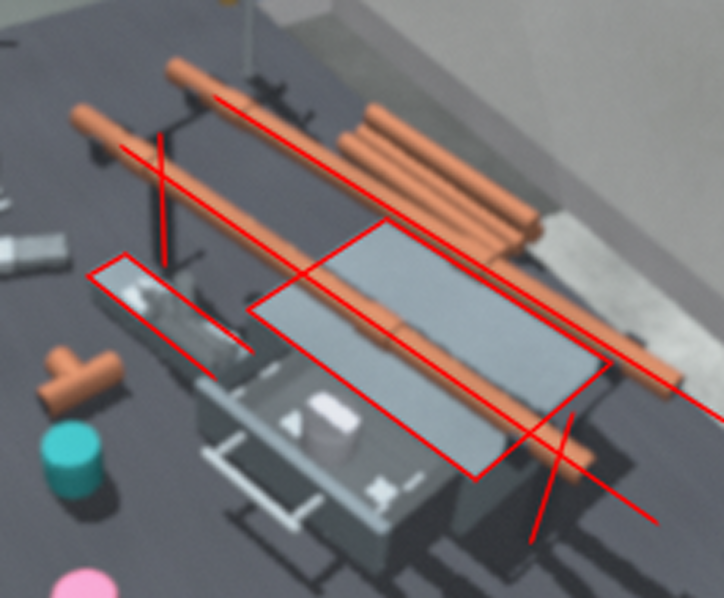

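The fit is good: residuals are at most 1 px, and the handle measures 124 mm long at the expected height. The tray is already partly out, with the handle axis at stand x ≈ -105. The knob is at stand (0, 216). Next I'll check the look-alikes, the swept area, and which side the camera sits on the gripper.

```bash
python3 - <<'E'
from h import *
from cell import ctrl,imaging
D=pickle.load(open("D.pkl","rb")); st=np.load("st.npy")
def inv(P): 
    c,s=np.cos(st[2]),np.sin(st[2]); d=np.array(P)[:2]-st[:2]; return np.round([c*d[0]+s*d[1],-s*d[0]+c*d[1]],0)
for n,uv,z in [("side turq",(263,230),45),("scene turq",(324,170),45),("side pink",(267,278),45),("scene pink",(275,165),45),("side tee",(264,211),16),("side tee2",(371,302),16),("scene jar",(170,193),40),("side brush",(237,171),10)]:
    P=at_z(D[n.split()[0]],uv,z); print(n,P.round(),inv(P))
w=imaging.get_image("wrist"); s=ctrl.read_state(); R=Ro.from_euler("xyz",s["tool_rot"]).as_matrix()
print("cam in tool",R.T@(-np.array(w["R"]).T@np.array(w["t"])-s["eef_pos"]), "camdir",R.T@np.array(w["R"])[2])
E
cat >> h.py <<'E'
def stinv(P):
    st=np.load("st.npy");c,s=np.cos(st[2]),np.sin(st[2]); d=np.array(P)-np.r_[st[:2],0]; return np.array([c*d[0]+s*d[1],-s*d[0]+c*d[1],d[2]])
def rel(p_st,ydir,zdir):
    """target TCP in stand coords with tool y, z dirs in stand coords -> shift cm, rotvec deg from measured"""
    from cell import ctrl
    st=np.load("st.npy"); s=ctrl.read_state()
    R0=Ro.from_euler("xyz",s["tool_rot"]).as_matrix()
    Rs=Ro.from_euler("z",st[2]).as_matrix()
    y=np.array(ydir,float);z=np.array(zdir,float); R1=Rs@np.c_[np.cross(y,z),y,z]
    p1=W(st,p_st)[0]
    sh=R0.T@(p1-s["eef_pos"])/10; rv=Ro.from_matrix(R0.T@R1).as_rotvec(degrees=True)
    print("target",p1.round(1),"shift cm",sh.round(2),"turn",rv.round(1))
def show():
    from cell import ctrl
    s=ctrl.read_state(); R0=Ro.from_euler("xyz",s["tool_rot"]).as_matrix(); Rs=Ro.from_euler("z",np.load("st.npy")[2]).as_matrix()
    print("t",s["clock"],"TCP st",stinv(s["eef_pos"]).round(1),"axes st",(Rs.T@R0).T.round(3).tolist(),"F st",(Rs.T@s["force"]).round(1),"w",round(s["width"],1),"q",s["qpos"].round(2))
E
python3 -c "
from h import *
rel([-105,3,200],[0,0,-1],[1,0,0])
rel([-105,3,200],[0,0,-1],[-1,0,0]);show()"
```

```text
side turq [425.  45.  45.] [-189.  164.]
scene turq [417.  39.  45.] [-199.  161.]
side pink [ 362. -116.   45.] [-287.   21.]
scene pink [ 355. -123.   45.] [-296.   17.]
side tee [471. 140.  16.] [-123.  247.]
side tee2 [ 581. -309.   16.] [-118. -216.]
scene jar [ 389. -486.   40.] [-346. -345.]
side brush [471. 375.  10.] [-70. 475.]
cam in tool [ -68.7910534  -143.30072023    1.13834997] camdir [ 2.69283544e-01  9.63060919e-01 -1.97751133e-04]
target [544.  -92.7 200. ] shift cm [ 54.85   3.14 -58.87] turn [ 0.  60.8  0. ]
target [544.  -92.7 200. ] shift cm [ 54.85   3.14 -58.87] turn [   0.  -119.2   -0. ]
t 0.3 TCP st [-296.7  784.5  231. ] axes st [[0.873, -0.488, -0.0], [-0.0, -0.001, -1.0], [0.488, 0.873, -0.001]] F st [ 0.6 -0.6 -0.1] w 85.6 q [-1.36  0.63  0.04  1.52 -0.03  1.   -0.02]
```

Candidates for the flux tin:
- the white-lidded tin inside the tray, side (346,222)
- the turquoise look-alike, side (263,236)
- the pink look-alike, side (267,285)

Only the one in the tray is the flux tin, and it isn't to be touched. Candidates for the handle: only the bright bar in front of the tray panel, side (320,245), stand x -105. The knob is the only upright post on the bolt, side (298,178) and scene (367,195). The tray's path is clear of both look-alikes. I'm moving above the handle now.

```bash
python3 -m inch '[0.42,54.9,3.1,-58.9,0,60.8,0, 0.42,54.9,3.1,-58.9,0,60.8,0, 0.42,54.9,3.1,-58.9,0,60.8,0, 0.42,54.9,3.1,-58.9,0,60.8,0, 0.42,54.9,3.1,-58.9,0,60.8,0, 0.42,54.9,3.1,-58.9,0,60.8,0, 0.42,54.9,3.1,-58.9,0,60.8,0, 0.42,54.9,3.1,-58.9,0,60.8,0, 0.42,54.9,3.1,-58.9,0,60.8,0, 0.42,54.9,3.1,-58.9,0,60.8,0, 0.42,54.9,3.1,-58.9,0,60.8,0, 0.42,54.9,3.1,-58.9,0,60.8,0]'; python3 -c "
from h import *
show();rel([-105,3,200],[0,0,-1],[1,0,0])"
```

```text
clock: 1.5
eef_pos: [452.0, 88.7, 208.4]
tool_rot: [-1.57, 0.0, -1.341]
force: [1.3, 0.6, -0.2]
width: 35.9
t 1.5 TCP st [-153.3  200.6  208.4] axes st [[0.001, -1.0, -0.0], [0.001, 0.0, -1.0], [1.0, 0.001, 0.001]] F st [ 1.4  0.3 -0.2] w 35.9 q [-0.51  0.41  0.35  2.06 -0.22  0.7   0.21]
target [544.  -92.7 200. ] shift cm [19.76  0.84  4.81] turn [-0.  0. -0.]
```

```bash
python3 -m inch '[0.42,19.8,0.8,4.8,0,0,0, 0.42,19.8,0.8,4.8,0,0,0, 0.42,19.8,0.8,4.8,0,0,0, 0.42,19.8,0.8,4.8,0,0,0, 0.42,19.8,0.8,4.8,0,0,0, 0.42,19.8,0.8,4.8,0,0,0, 0.42,19.8,0.8,4.8,0,0,0]'; python3 - <<'E'
from h import *
from cell import imaging
show(); rel([-105,3,33],[0,0,-1],[1,0,0])
for n in("wrist","side"):
    d=imaging.get_image(n); im=d["img"][:,:,::-1].copy(); 
    st=np.load("st.npy"); p=proj(d,W(st,[(-105,-60,52),(-105,0,52),(-105,60,52)]))
    for q in p: cv2.circle(im,tuple(int(v) for v in q),2,(0,0,255),-1)
    cv2.imwrite(f"pics/{n}1.png",im if n=="wrist" else cv2.resize(im[100:300,240:480],None,fx=3,fy=3))
E
```

```text
clock: 2.2
eef_pos: [542.5, -90.0, 199.9]
tool_rot: [-1.572, 0.002, -1.34]
force: [0.3, -0.1, -0.4]
width: 36.1
t 2.2 TCP st [-105.9    6.   199.9] axes st [[0.001, -1.0, -0.002], [-0.001, 0.002, -1.0], [1.0, 0.001, -0.001]] F st [ 0.3 -0.2 -0.4] w 36.1 q [-0.1   0.54  0.33  1.84 -0.24  0.8   0.58]
target [544.  -92.7  33. ] shift cm [ 0.32 16.69  0.1 ] turn [ 0.   0.1 -0.1]
```

View pics/wrist1.png

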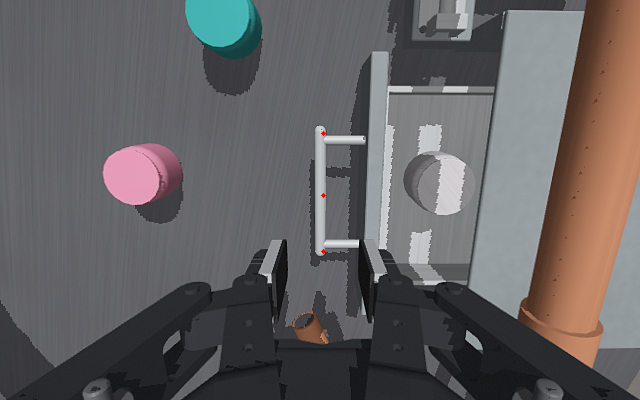

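View pics/side1.png

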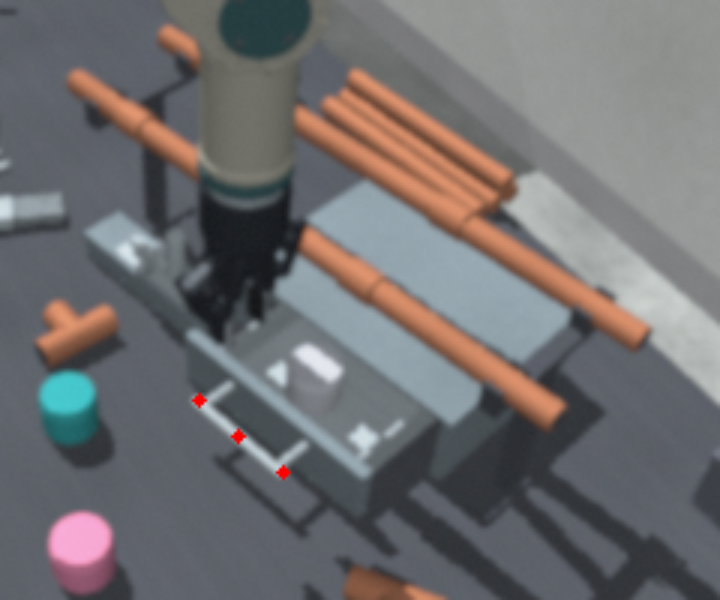

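The wrist view shows the handle from (320,130) to (320,252), about 2 px from my projected points, so x ≈ -106. There is nothing between the fingers and the bar. Descending.

```bash
python3 -m inch '[0.42,0.3,5,0,0,0,0, 0.42,0.3,9,0,0,0,0, 0.42,0.3,12,0,0,0,0, 0.42,0.3,14,0,0,0,0, 0.42,0.3,15.5,0,0,0,0, 0.42,0.3,16.6,0,0,0,0, 0.42,0.3,16.6,0,0,0,0]'; python3 - <<'E'
from h import *
from cell import imaging
show()
d=imaging.get_image("wrist"); cv2.imwrite("pics/wrist2.png",d["img"][:,:,::-1])
E
```

```text
clock: 3.0
eef_pos: [542.9, -93.1, 33.2]
tool_rot: [-1.573, 0.001, -1.339]
force: [0.1, 0.3, -0.1]
width: 35.8
t 3.0 TCP st [-106.2    2.9   33.2] axes st [[0.002, -1.0, -0.001], [-0.002, 0.001, -1.0], [1.0, 0.002, -0.002]] F st [ 0.2  0.3 -0.1] w 35.8 q [-0.01  0.8   0.2   1.94 -0.35  0.44  0.68]
```

View pics/wrist2.png

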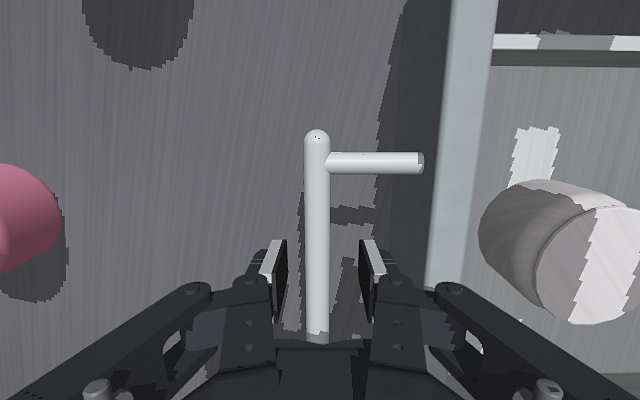

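The bar is between the pads, at u 317 against a pad midpoint of about 324. Closing with a 2 mm correction.

```bash
python3 -m inch '[0,0,0,-0.2,0,0,0, 0,0,0,-0.2,0,0,0, 0,0,0,-0.2,0,0,0, 0,0,0,-0.2,0,0,0, 0,0,0,-0.2,0,0,0]'; python3 -c "
from h import *
show()"
```

```text
clock: 3.55
eef_pos: [541.8, -94.9, 35.2]
tool_rot: [-1.57, 0.0, -1.341]
force: [-3.0, 0.9, 7.0]
width: 8.9
t 3.55 TCP st [-107.6    1.4   35.2] axes st [[0.0, -1.0, -0.0], [0.001, 0.0, -1.0], [1.0, 0.0, 0.001]] F st [-2.7  1.6  7. ] w 8.9 q [-0.01  0.79  0.2   1.94 -0.35  0.44  0.68]
```

```bash
python3 -m inch '[0,0,-0.1,-0.5,0,0,0, 0,0,-0.1,-1.2,0,0,0, 0,0,-0.1,-2,0,0,0, 0,0,-0.1,-2.8,0,0,0, 0,0,-0.1,-3.6,0,0,0, 0,0,-0.1,-4.0,0,0,0, 0,0,-0.1,-4.0,0,0,0]'; python3 - <<'E'
from h import *
from cell import imaging
show()
for n in("wrist","side"):
    d=imaging.get_image(n); im=d["img"][:,:,::-1].copy(); 
    cv2.imwrite(f"pics/{n}3.png",im if n=="wrist" else cv2.resize(im[100:300,240:480],None,fx=3,fy=3))
E
```

```text
clock: 4.25
eef_pos: [500.7, -104.6, 35.3]
tool_rot: [-1.574, 0.001, -1.342]
force: [-1.8, -1.3, 1.1]
width: 8.8
t 4.25 TCP st [-149.8    1.3   35.3] axes st [[-0.001, -1.0, -0.001], [-0.003, 0.001, -1.0], [1.0, -0.001, -0.003]] F st [-2.  -0.8  1.1] w 8.8 q [ 0.03  0.76  0.18  2.05 -0.35  0.36  0.72]
```

View pics/wrist3.png

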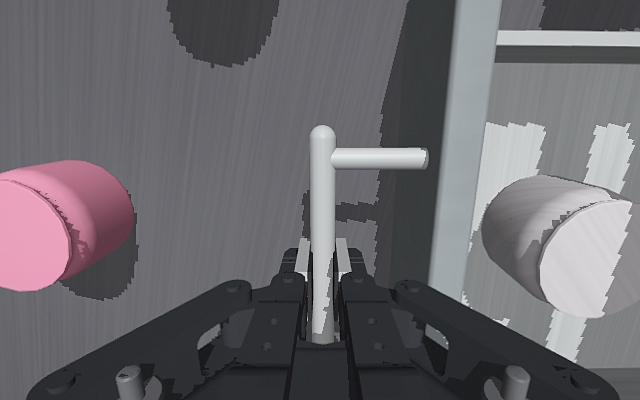

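View pics/side3.png

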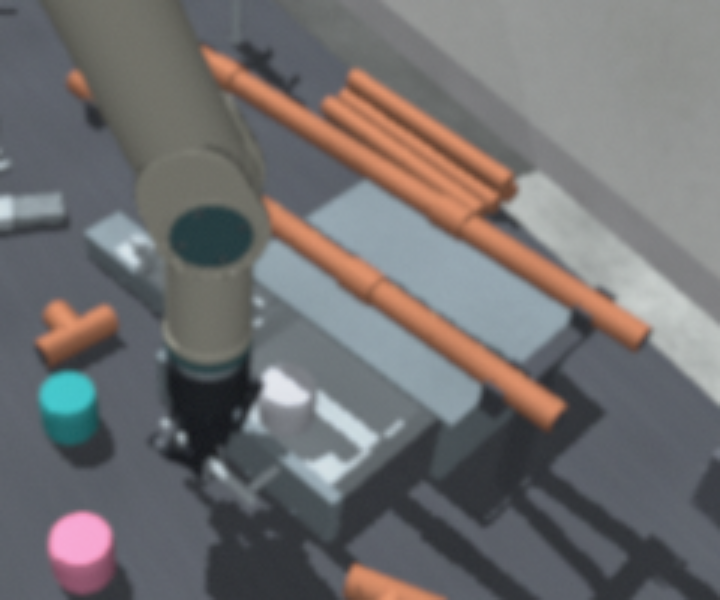

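The tray follows the hand and the tin stays upright. I'll keep pulling and watch the force.

```bash
python3 -m inch '[0,0,0,-0.5,0,0,0, 0,0,0,-1.0,0,0,0, 0,0,0,-1.5,0,0,0, 0,0,0,-2.0,0,0,0, 0,0,0,-2.5,0,0,0, 0,0,0,-2.8,0,0,0]'; python3 -c "
from h import *
show()"; python3 -m inch '[0,0,0,-0.2,0,0,0, 0,0,0,-0.4,0,0,0, 0,0,0,-0.6,0,0,0]'; python3 -c "
from h import *
show()"
```

```text
clock: 4.95
eef_pos: [474.9, -110.6, 35.3]
tool_rot: [-1.571, 0.0, -1.341]
force: [2.8, 1.3, -1.8]
width: 9.2
t 4.95 TCP st [-176.4    1.3   35.3] axes st [[-0.0, -1.0, -0.0], [-0.0, 0.0, -1.0], [1.0, -0.0, -0.0]] F st [ 3.1  0.6 -1.8] w 9.2 q [ 0.07  0.74  0.16  2.11 -0.35  0.31  0.75]
clock: 5.25
eef_pos: [469.9, -111.8, 35.3]
tool_rot: [-1.57, -0.0, -1.341]
force: [2.1, 1.1, -0.1]
width: 9.0
t 5.25 TCP st [-181.5    1.3   35.3] axes st [[0.0, -1.0, 0.0], [0.0, -0.0, -1.0], [1.0, 0.0, 0.0]] F st [ 2.3  0.6 -0.1] w 9.0 q [ 0.07  0.74  0.15  2.12 -0.35  0.3   0.76]
```

```bash
python3 - <<'E'
from h import *
from cell import imaging
show()
for n in("wrist",):
    d=imaging.get_image(n); im=d["img"][:,:,::-1].copy(); 
    cv2.imwrite(f"pics/{n}4.png",im)
E
```

```text
t 5.25 TCP st [-181.5    1.3   35.3] axes st [[0.0, -1.0, 0.0], [0.0, -0.0, -1.0], [1.0, 0.0, 0.0]] F st [ 2.3  0.6 -0.1] w 9.0 q [ 0.07  0.74  0.15  2.12 -0.35  0.3   0.76]
```

View pics/wrist4.png

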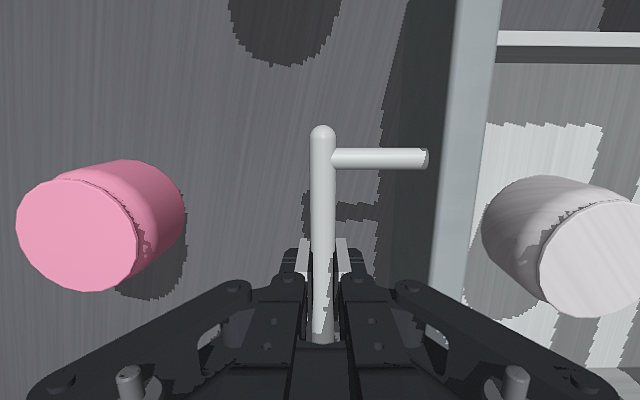

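```bash
python3 -m inch '[0,0,0,-0.2,0,0,0, 0,0,0,-0.4,0,0,0, 0,0,0,-0.6,0,0,0]'; python3 -c "
from h import *
show()"; python3 -m inch '[0,0,0,-0.2,0,0,0, 0,0,0,-0.4,0,0,0]'; python3 -c "
from h import *
show()"
```

```text
clock: 5.6
eef_pos: [463.9, -113.2, 35.3]
tool_rot: [-1.571, -0.0, -1.341]
force: [3.0, 0.9, -1.5]
width: 8.9
t 5.6 TCP st [-187.6    1.3   35.3] axes st [[0.0, -1.0, 0.0], [0.0, -0.0, -1.0], [1.0, 0.0, 0.0]] F st [ 3.1  0.2 -1.5] w 8.9 q [ 0.08  0.74  0.15  2.14 -0.36  0.29  0.76]
clock: 5.8
eef_pos: [462.1, -113.7, 35.3]
tool_rot: [-1.567, -0.001, -1.34]
force: [9.5, 3.8, -7.3]
width: 8.7
t 5.8 TCP st [-189.5    1.2   35.3] axes st [[0.001, -1.0, 0.001], [0.004, -0.001, -1.0], [1.0, 0.001, 0.004]] F st [10.2  1.6 -7.3] w 8.7 q [ 0.09  0.74  0.14  2.15 -0.36  0.28  0.77]
```

The force has risen to 10 N with the hand lagging, which looks like the stop at x ≈ -189. One more small pull to confirm.

```bash
python3 -m inch '[0,0,0,-0.2,0,0,0, 0,0,0,-0.3,0,0,0]'; python3 -c "
from h import *
show()"; python3 - <<'E'
from h import *
from cell import imaging
for n in("scene","side"):
    d=imaging.get_image(n); im=d["img"][:,:,::-1].copy(); 
    b=np.load("st.npy"); 
    for q in proj(d,W(b,[(0,116,60),(0,131,60),(0,101,60)])): cv2.circle(im,tuple(int(round(v)) for v in q),0,(0,0,255),-1)
    im=im[150:280,240:400] if n=="scene" else im[120:270,240:440]
    cv2.imwrite(f"pics/{n}5.png",cv2.resize(im,None,fx=4,fy=4,interpolation=cv2.INTER_CUBIC))
E
```

```text
clock: 6.0
eef_pos: [462.2, -113.7, 35.3]
tool_rot: [-1.563, -0.002, -1.339]
force: [13.2, 5.1, -10.7]
width: 8.9
t 6.0 TCP st [-189.5    1.2   35.3] axes st [[0.002, -1.0, 0.002], [0.008, -0.002, -1.0], [1.0, 0.002, 0.008]] F st [ 14.    1.9 -10.7] w 8.9 q [ 0.09  0.73  0.14  2.15 -0.36  0.27  0.77]
```

View pics/scene5.png

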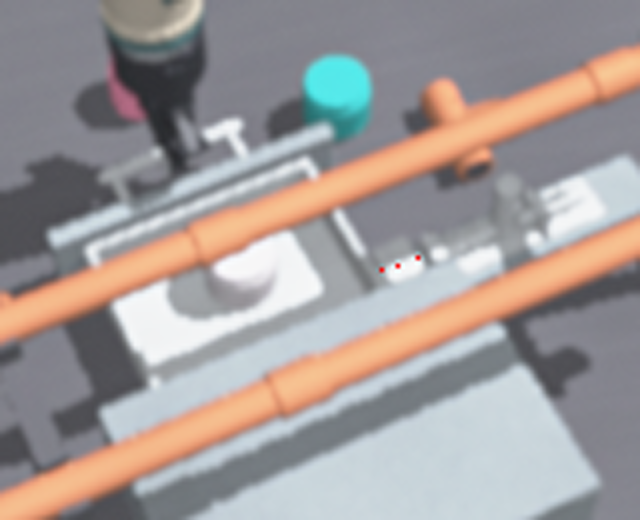

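View pics/side5.png

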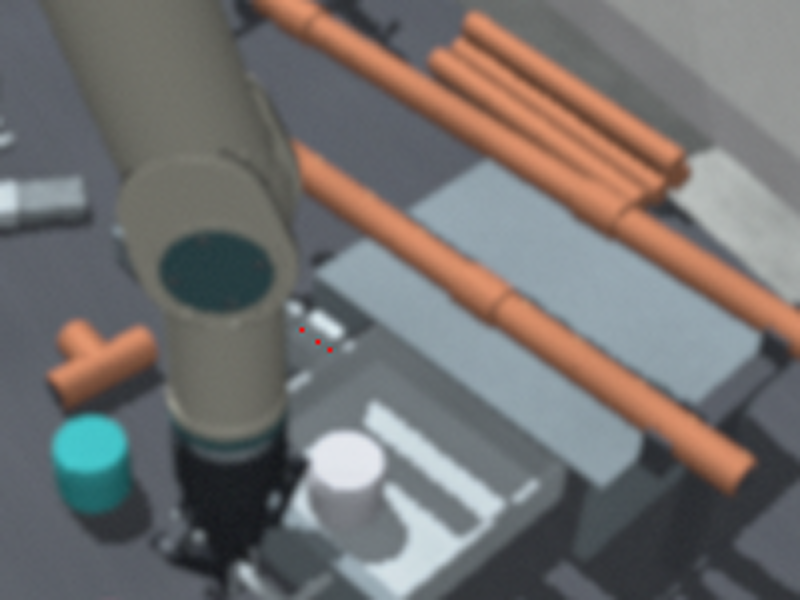

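The keeper is out beside the bolt, at the predicted spot. The TCP has stopped while the force climbs to 14 N, so the tray is at its stop. The tin is upright and the tubes are in place. Now I'll relax, release and lift.

```bash
python3 -m inch '[0,0,0,0.3,0,0,0, 0.42,0,0,0.35,0,0,0, 0.42,0,0,0.35,0,0,0, 0.42,0,0,0.35,0,0,0, 0.42,0,0,0.35,0,0,0, 0.42,0,-4,0.35,0,0,0, 0.42,0,-8,0.35,0,0,0, 0.42,0,-12,0.35,0,0,0, 0.42,0,-16,0.35,0,0,0, 0.42,0,-20,0.35,0,0,0, 0.42,0,-20,0.35,0,0,0]'; python3 - <<'E'
from h import *
from cell import imaging
show()
t=np.radians(40)
y=[np.sin(t),0,-np.cos(t)]
g=np.array([0,216,92])
for b in (150,60,-19): rel(g-np.array(y)*b,y,[0,1,0])
for n in("scene","wrist"):
    d=imaging.get_image(n); im=d["img"][:,:,::-1].copy(); 
    cv2.imwrite(f"pics/{n}6.png",im if n=="wrist" else cv2.resize(im[140:280,230:420],None,fx=4,fy=4,interpolation=cv2.INTER_CUBIC))
E
```

```text
clock: 7.2
eef_pos: [463.0, -115.0, 239.9]
tool_rot: [-1.562, -0.003, -1.341]
force: [0.9, -0.4, -0.9]
width: 35.5
t 7.2 TCP st [-188.9   -0.3  239.9] axes st [[-0.0, -1.0, 0.003], [0.009, -0.003, -1.0], [1.0, -0.0, 0.009]] F st [ 0.8 -0.6 -0.9] w 35.5 q [-0.09  0.39  0.38  1.99 -0.2   0.79  0.63]
target [503.9 116.6 206.9] shift cm [-21.64   3.3    9.21] turn [ 31.1 -86.  -30.8]
target [560.2 129.8 138. ] shift cm [-21.67  10.25  14.94] turn [ 31.1 -86.  -30.8]
target [609.6 141.4  77.4] shift cm [-21.69  16.34  19.96] turn [ 31.1 -86.  -30.8]
```

View pics/scene6.png

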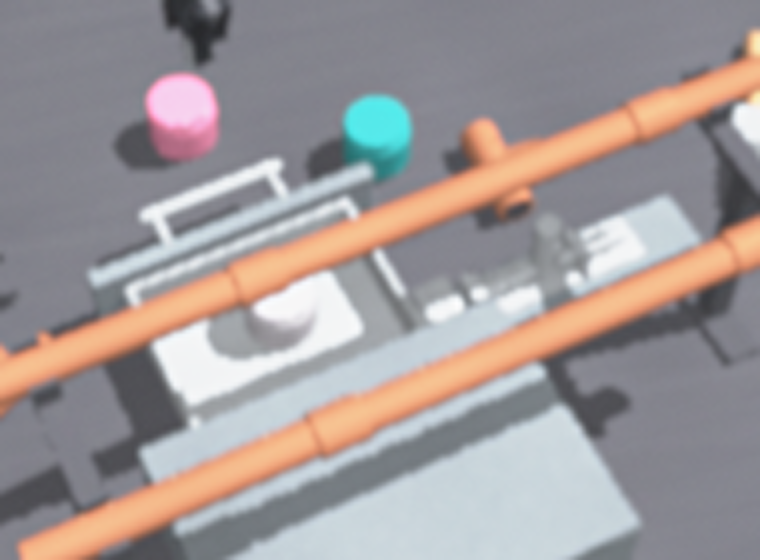

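View pics/wrist6.png

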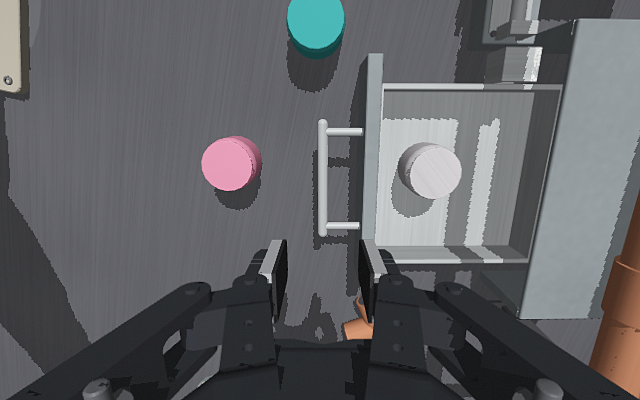

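Released cleanly, and the wrist view shows the keeper at (515,68) in line with the bolt rod at about (523,15). Now to stage for the knob, leaned back 40°.

```bash
python3 -m inch '[0.6,-3,0.5,1,3,-8,-3, 0.6,-6,0.5,2,5.5,-15.5,-5.5, 0.6,-9,0.5,3,8,-23,-8, 0.6,-12,0.5,4,11,-31,-11, 0.6,-15,0.5,5,14,-39,-14, 0.6,-18,0.5,6,17,-47,-17, 0.6,-21,0.5,6.7,20,-55,-20, 0.6,-21.6,0.5,6.7,23,-63,-22.5, 0.6,-21.6,0.5,6.7,26,-71,-25, 0.6,-21.6,0.5,6.7,28.5,-79,-28, 0.6,-21.6,0.5,6.7,31.1,-86,-30.8, 0.6,-21.6,0.5,6.7,31.1,-86,-30.8]'; python3 - <<'E'
from h import *
from cell import imaging
show()
t=np.radians(40)
y=np.array([np.sin(t),0,-np.cos(t)])
g=np.array([0,216,92])
for b in (190,150,60,-19): rel(g-y*b,y,[0,1,0])
for n in("side","wrist"):
    d=imaging.get_image(n); im=d["img"][:,:,::-1].copy(); pickle.dump(d,open(f"d_{n}.pkl","wb"))
    for q in proj(d,W(np.load("st.npy"),[(0,216,109),(0,216,83)])): cv2.circle(im,tuple(int(round(v)) for v in q),1,(0,0,255),-1)
    cv2.imwrite(f"pics/{n}7.png",im)
E
```

```text
clock: 8.5
eef_pos: [475.7, 104.6, 227.9]
tool_rot: [-1.476, -0.523, -0.232]
force: [-0.1, -0.9, -0.3]
width: 51.0
t 8.5 TCP st [-126.6  210.7  227.9] axes st [[0.776, -0.386, 0.499], [0.487, -0.137, -0.863], [0.401, 0.912, 0.082]] F st [-0.3 -0.9 -0.3] w 51.0 q [-0.41  0.28 -0.05  2.42  1.68  0.26 -0.71]
target [478.8 110.8 237.5] shift cm [ 0.62 -0.69  0.74] turn [  9.8 -22.1  -8.8]
target [503.9 116.6 206.9] shift cm [1.09 3.21 1.52] turn [  9.8 -22.1  -8.8]
target [560.2 129.8 138. ] shift cm [ 2.13 11.97  3.28] turn [  9.8 -22.1  -8.8]
target [609.6 141.4  77.4] shift cm [ 3.05 19.67  4.82] turn [  9.8 -22.1  -8.8]
```

View pics/side7.png

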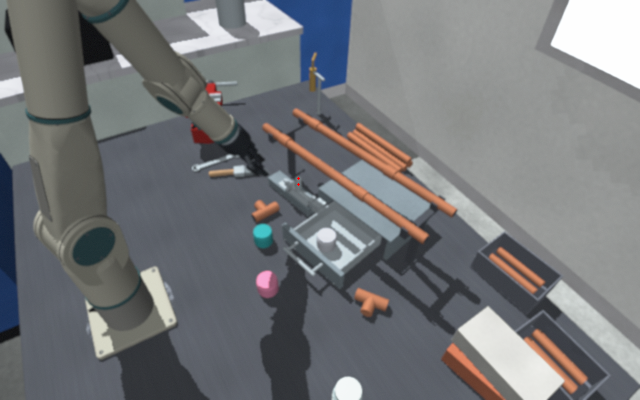

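View pics/wrist7.png

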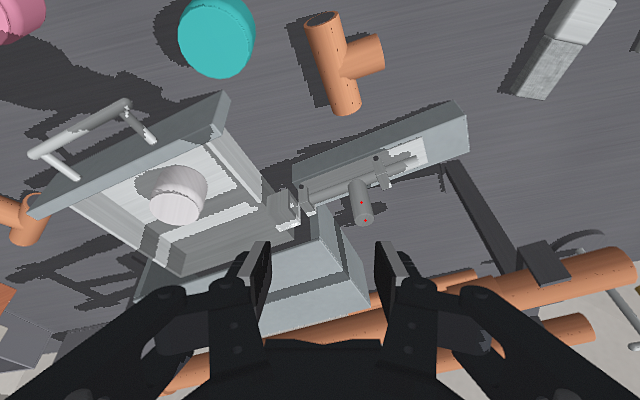

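The rotation is about three-quarters done while the wrist flips its configuration. The wrist view shows the knob at about (360,200), with my projected points on it. Finishing the turn.

```bash
python3 -m inch '[0.6,0.3,-0.5,0.3,3,-6.5,-2.7, 0.6,0.6,-0.7,0.7,6,-13,-5.5, 0.6,0.6,-0.7,0.7,9.8,-22.1,-8.8, 0.6,0.6,-0.7,0.7,9.8,-22.1,-8.8, 0.6,0.6,-0.7,0.7,9.8,-22.1,-8.8, 0.6,0.6,-0.7,0.7,9.8,-22.1,-8.8]'; python3 - <<'E'
from h import *
from cell import imaging
show()
t=np.radians(40)
y=np.array([np.sin(t),0,-np.cos(t)])
g=np.array([0,216,92])
for b in (150,60,-19): rel(g-y*b,y,[0,1,0])
for n in("wrist",):
    d=imaging.get_image(n); im=d["img"][:,:,::-1].copy(); pickle.dump(d,open(f"d_{n}.pkl","wb"))
    for q in proj(d,W(np.load("st.npy"),[(0,216,109),(0,216,83)])): cv2.circle(im,tuple(int(round(v)) for v in q),1,(0,0,255),-1)
    cv2.imwrite(f"pics/{n}8.png",im)
E
```

```text
clock: 9.2
eef_pos: [493.4, 115.0, 242.1]
tool_rot: [-1.566, -0.651, 0.196]
force: [-0.4, 0.3, -1.6]
width: 51.1
t 9.2 TCP st [-106.9  216.8  242.1] axes st [[0.795, -0.027, 0.606], [0.606, -0.015, -0.796], [0.031, 1.0, 0.004]] F st [-0.3  0.4 -1.6] w 51.1 q [ 0.51  0.47 -1.18  2.47  1.92  0.63 -0.48]
target [503.9 116.6 206.9] shift cm [-1.29  3.44 -0.06] turn [ 0.9 -1.5 -2.7]
target [560.2 129.8 138. ] shift cm [-0.87 12.43  0.09] turn [ 0.9 -1.5 -2.7]
target [609.6 141.4  77.4] shift cm [-0.5  20.32  0.22] turn [ 0.9 -1.5 -2.7]
```

View pics/wrist8.png

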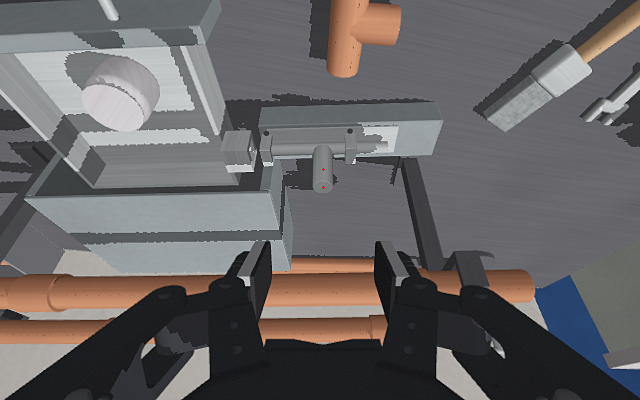

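```bash
python3 - <<'E'
from h import *
d=pickle.load(open("d_wrist.pkl","rb"))
im=d["img"][:,:,::-1]
cv2.imwrite("pics/knob8.png",cv2.resize(im[110:210,220:420],None,fx=4,fy=4,interpolation=cv2.INTER_CUBIC))
from cell import imaging
s=imaging.get_image("scene")["img"][:,:,::-1]; cv2.imwrite("pics/scene8.png",s)
E
```

```text
(no output)
```

View pics/knob8.png

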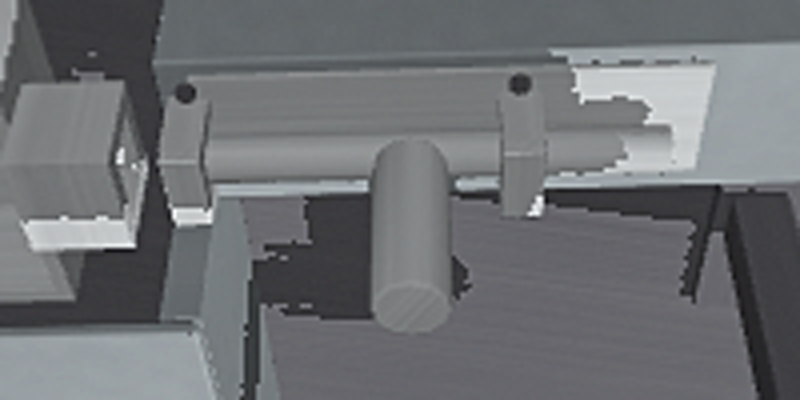

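View pics/scene8.png

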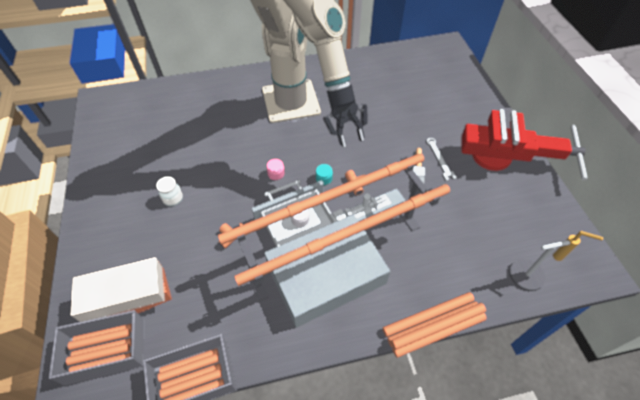

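Clear view: the knob's top centre is at crop (411,308), which is wrist (322.4,186.7). The keeper sits to its left, lined up with the guides and rod.

```bash
python3 - <<'E'
from h import *
d=pickle.load(open("d_wrist.pkl","rb"))
f=lambda u,v:(220+u/4-.375,110+v/4-.375)
print("knob",stinv(at_z(d,f(411,308),109)),"guideL/R y",stinv(at_z(d,f(185,93),64)),stinv(at_z(d,f(520,84),64)), "keeper top c", stinv(at_z(d,f(65,125),64)))
show()
E
```

```text
knob [ -0.81622384 215.28467342 109.        ] guideL/R y [-36.85292105 157.35443819  64.        ] [-36.78728145 244.98852012  64.        ] keeper top c [-27.06445757 123.12507194  64.        ]
t 9.3 TCP st [-106.8  212.4  242.1] axes st [[0.794, -0.038, 0.606], [0.606, -0.019, -0.795], [0.042, 0.999, 0.008]] F st [ 0.3 -0.4 -0.9] w 51.3 q [ 0.53  0.47 -1.18  2.47  1.92  0.63 -0.48]
```

```bash
python3 -c "
from h import *
t=np.radians(40)
y=np.array([np.sin(t),0,-np.cos(t)])
g=np.array([2,215.5,91])
for b in (130,60,-19): rel(g-y*b,y,[0,1,0])"
```

```text
target [518.5 119.5 190.6] shift cm [-1.13  5.62  0.38] turn [ 1.2 -2.2 -2.7]
target [562.3 129.8 137. ] shift cm [-0.81 12.61  0.52] turn [ 1.2 -2.2 -2.7]
target [611.7 141.3  76.4] shift cm [-0.44 20.5   0.69] turn [ 1.2 -2.2 -2.7]
```

```bash
python3 -m inch '[0.5,-0.6,2,0.2,0.6,-1.1,-1.3, 0.5,-1.1,4,0.3,1.2,-2.2,-2.7, 0.5,-1.1,5.6,0.4,1.2,-2.2,-2.7, 0.5,-1.1,5.6,0.4,1.2,-2.2,-2.7]'; python3 - <<'E'
from h import *
from cell import imaging
show()
t=np.radians(40)
y=np.array([np.sin(t),0,-np.cos(t)])
g=np.array([2,215.5,91])
for b in (130,60,-19): rel(g-y*b,y,[0,1,0])
d=imaging.get_image("side"); cv2.imwrite("pics/side9.png",d["img"][:,:,::-1])
E
```

```text
clock: 9.7
eef_pos: [528.1, 126.8, 191.9]
tool_rot: [-1.577, -0.68, 0.243]
force: [-0.9, 0.3, 0.3]
width: 42.7
t 9.7 TCP st [-70.5 220.4 191.9] axes st [[0.777, 0.011, 0.629], [0.629, 0.003, -0.777], [-0.01, 1.0, -0.005]] F st [-0.9  0.5  0.3] w 42.7 q [ 0.47  0.75 -1.24  2.47  2.06  0.92 -0.49]
target [518.5 119.5 190.6] shift cm [-0.95 -0.59 -0.47] turn [-0.2  0.6 -1. ]
target [562.3 129.8 137. ] shift cm [-0.83  6.4  -0.49] turn [-0.2  0.6 -1. ]
target [611.7 141.3  76.4] shift cm [-0.69 14.3  -0.52] turn [-0.2  0.6 -1. ]
```

View pics/side9.png

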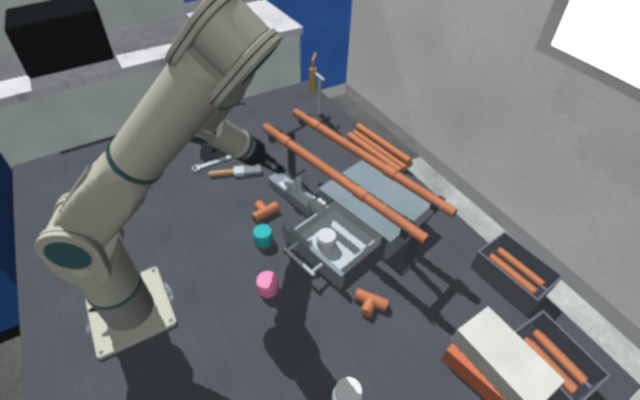

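The arm is tightly folded here, with joint 4 at its limit. It opens up nearer the knob, so I'll go in to 60 mm and check.

```bash
python3 -m inch '[0.5,-0.4,2,-0.3,-0.2,0.6,-1, 0.5,-0.8,4.2,-0.5,-0.2,0.6,-1, 0.5,-0.8,6.4,-0.5,-0.2,0.6,-1, 0.5,-0.8,6.4,-0.5,-0.2,0.6,-1]'; python3 - <<'E'
from h import *
from cell import imaging
show()
t=np.radians(40)
y=np.array([np.sin(t),0,-np.cos(t)])
g=np.array([2,215.5,91])
for b in (60,-19): rel(g-y*b,y,[0,1,0])
d=imaging.get_image("wrist"); cv2.imwrite("pics/wrist10.png",d["img"][:,:,::-1])
E
```

```text
clock: 10.15
eef_pos: [564.7, 129.9, 140.4]
tool_rot: [-1.574, -0.704, 0.231]
force: [-0.2, -0.4, -0.5]
width: 42.6
t 10.15 TCP st [-34.2 215.1 140.4] axes st [[0.762, 0.001, 0.647], [0.647, -0.002, -0.762], [0.0, 1.0, -0.002]] F st [-0.3 -0.4 -0.5] w 42.6 q [ 0.42  0.94 -1.18  2.43  2.21  1.06 -0.51]
target [562.3 129.8 137. ] shift cm [-0.4   0.11  0.04] turn [0.1 0.1 0.4]
target [611.7 141.3  76.4] shift cm [-0.45  8.01  0.05] turn [0.1 0.1 0.4]
```

View pics/wrist10.png

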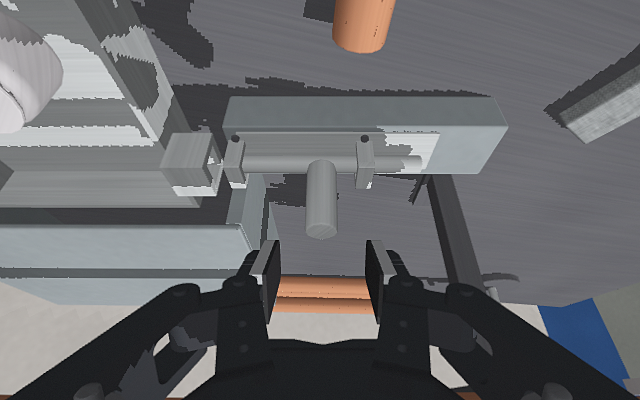

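Well aligned: the knob is at u 321 and the fingers are centred at about 322. The joints are easing off their limits. Advancing over the knob.

```bash
python3 -m inch '[0.5,-0.4,2,0.05,0,0,0, 0.5,-0.4,4,0.05,0,0,0, 0.5,-0.4,6,0.05,0,0,0, 0.5,-0.4,7.2,0.05,0,0,0, 0.5,-0.4,8,0.05,0,0,0, 0.5,-0.4,8,0.05,0,0,0]'; python3 - <<'E'
from h import *
from cell import imaging
show()
for n in("wrist","side"):
    d=imaging.get_image(n); im=d["img"][:,:,::-1]
    cv2.imwrite(f"pics/{n}11.png",im if n=="wrist" else cv2.resize(im[90:280,220:450],None,fx=3.2,fy=3.2,interpolation=cv2.INTER_CUBIC)[:600])
E
```

```text
clock: 10.8
eef_pos: [612.6, 141.5, 79.1]
tool_rot: [-1.572, -0.709, 0.231]
force: [0.5, -0.5, 0.2]
width: 42.5
t 10.8 TCP st [ 15.1 215.4  79.1] axes st [[0.759, 0.001, 0.651], [0.651, -0.001, -0.759], [-0.0, 1.0, -0.001]] F st [ 0.4 -0.5  0.2] w 42.5 q [ 0.38  1.1  -1.09  2.33  2.33  1.09 -0.47]
```

View pics/wrist11.png

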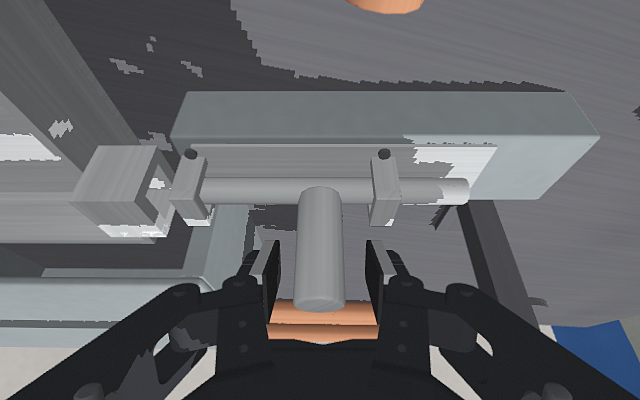

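View pics/side11.png

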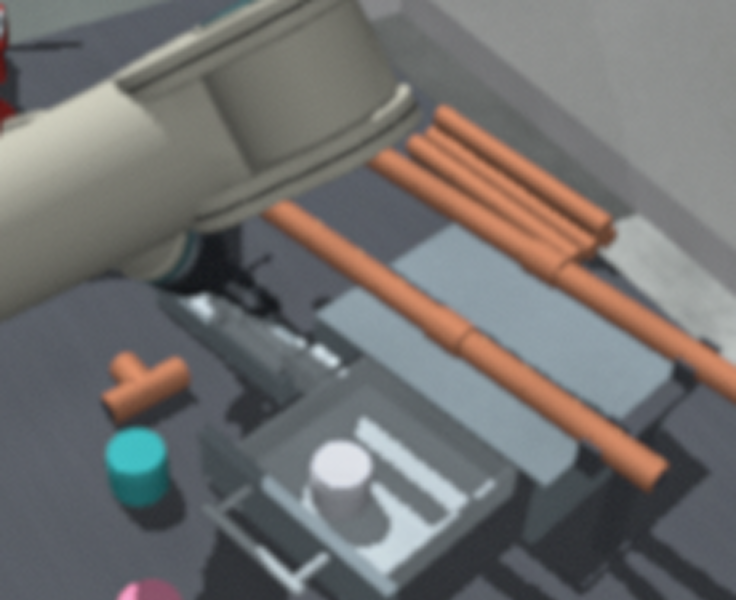

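The knob is centred between the pads and the tubes are undisturbed. Closing.

```bash
python3 -m inch '[0,0,0,0,0,0,0, 0,0,0,0,0,0,0, 0,0,0,0,0,0,0, 0,0,0,0,0,0,0]'; python3 -c "
from h import *
show()"
```

```text
clock: 11.3
eef_pos: [612.3, 141.2, 79.6]
tool_rot: [-1.572, -0.709, 0.231]
force: [-4.5, -2.8, 6.7]
width: 20.3
t 11.3 TCP st [ 14.7 215.3  79.6] axes st [[0.759, 0.001, 0.651], [0.651, -0.001, -0.759], [-0.0, 1.0, -0.001]] F st [-5.  -1.7  6.7] w 20.3 q [ 0.38  1.1  -1.09  2.33  2.33  1.09 -0.47]
```

Gripped (20.3 mm on the 22 mm knob). Pushing along -z of the tool, which is the stand's -y.

```bash
python3 -m inch '[0,0,0,-0.4,0,0,0, 0,0,0,-0.9,0,0,0, 0,0,0,-1.4,0,0,0, 0,0,0,-1.9,0,0,0, 0,0,0,-2,0,0,0]'; python3 - <<'E'
from h import *
from cell import imaging
show()
for n in("wrist",):
    d=imaging.get_image(n); im=d["img"][:,:,::-1]
    cv2.imwrite(f"pics/{n}12.png",im)
E
```

```text
clock: 11.8
eef_pos: [616.6, 122.9, 79.7]
tool_rot: [-1.569, -0.709, 0.232]
force: [-4.9, 1.6, 6.3]
width: 20.3
t 11.8 TCP st [ 14.8 196.4  79.7] axes st [[0.759, 0.001, 0.651], [0.651, 0.003, -0.759], [-0.003, 1.0, 0.001]] F st [-4.4  2.6  6.3] w 20.3 q [ 0.43  1.09 -1.09  2.33  2.35  1.06 -0.44]
```

View pics/wrist12.png

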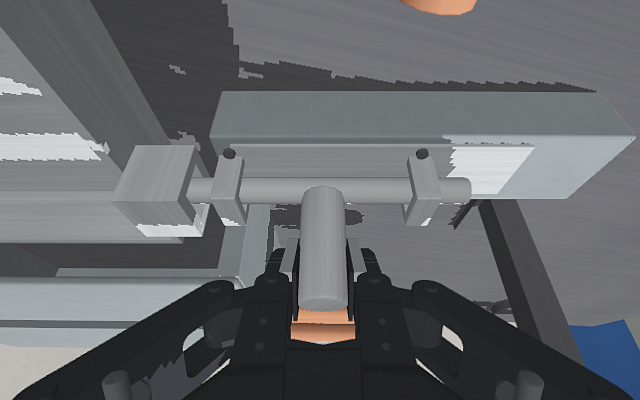

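The bolt is sliding and its tip is entering the keeper at about (190,190). Continuing.

```bash
python3 -m inch '[0,0,0,-0.4,0,0,0, 0,0,0,-0.8,0,0,0, 0,0,0,-1.2,0,0,0, 0,0,0,-1.6,0,0,0, 0,0,0,-2,0,0,0, 0,0,0,-2.4,0,0,0]'; python3 -c "
from h import *
show()";  python3 -m inch '[0,0,0,-0.2,0,0,0, 0,0,0,-0.4,0,0,0]'; python3 -c "
from h import *
show()"
```

```text
clock: 12.45
eef_pos: [621.9, 100.2, 79.7]
tool_rot: [-1.569, -0.709, 0.232]
force: [-4.5, 1.4, 5.4]
width: 20.3
t 12.45 TCP st [ 14.8 173.1  79.7] axes st [[0.759, 0.002, 0.651], [0.651, 0.004, -0.759], [-0.004, 1.0, 0.002]] F st [-4.   2.4  5.4] w 20.3 q [ 0.48  1.09 -1.08  2.32  2.37  1.01 -0.41]
clock: 12.65
eef_pos: [622.9, 96.1, 79.6]
tool_rot: [-1.569, -0.709, 0.232]
force: [-5.2, 2.3, 6.4]
width: 20.7
t 12.65 TCP st [ 14.8 168.9  79.6] axes st [[0.759, 0.002, 0.651], [0.651, 0.003, -0.759], [-0.004, 1.0, 0.001]] F st [-4.5  3.4  6.4] w 20.7 q [ 0.49  1.09 -1.08  2.32  2.37  1.   -0.4 ]
```

Travel so far is 46.4 mm. Going on to the stop.

```bash
python3 -m inch '[0,0,0,-0.2,0,0,0, 0,0,0,-0.4,0,0,0, 0,0,0,-0.6,0,0,0]'; python3 -c "
from h import *
show()";  python3 -m inch '[0,0,0,-0.2,0,0,0, 0,0,0,-0.2,0,0,0]'; python3 - <<'E'
from h import *
from cell import imaging
show()
for n in("wrist",):
    d=imaging.get_image(n); im=d["img"][:,:,::-1]
    cv2.imwrite(f"pics/{n}13.png",im)
E
```

```text
clock: 12.95
eef_pos: [623.5, 93.2, 79.7]
tool_rot: [-1.564, -0.709, 0.234]
force: [-2.4, 10.9, 0.4]
width: 20.5
t 12.95 TCP st [ 14.8 165.9  79.7] axes st [[0.759, 0.003, 0.651], [0.651, 0.01, -0.759], [-0.009, 1.0, 0.005]] F st [ 0.2 11.2  0.4] w 20.5 q [ 0.51  1.09 -1.08  2.32  2.38  0.99 -0.4 ]
clock: 13.15
eef_pos: [623.5, 93.2, 79.7]
tool_rot: [-1.56, -0.709, 0.235]
force: [-2.5, 12.5, 0.3]
width: 20.5
t 13.15 TCP st [ 14.7 166.   79.7] axes st [[0.759, 0.004, 0.651], [0.651, 0.014, -0.759], [-0.012, 1.0, 0.008]] F st [ 0.4 12.7  0.3] w 20.5 q [ 0.51  1.09 -1.08  2.32  2.38  0.98 -0.39]
```

View pics/wrist13.png

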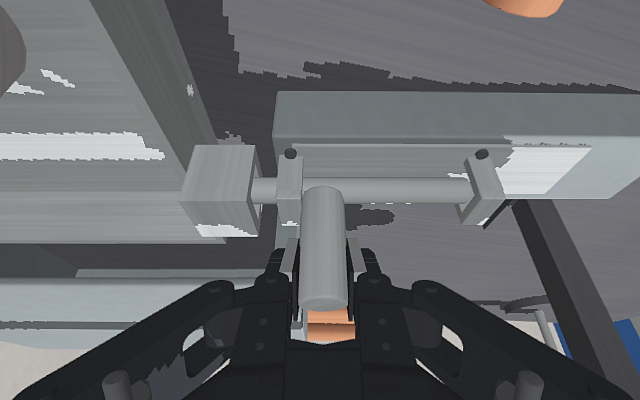

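The bolt is against its stop: TCP fixed at y 166 (49.4 mm of travel), force 12.7 N, rod through the keeper. Now I'll relax, open a little and back out along the tool axis.

```bash
python3 -m inch '[0,0,0,0.4,0,0,0, 0.38,0,0,0.45,0,0,0, 0.38,0,0,0.45,0,0,0, 0.38,0,0,0.45,0,0,0, 0.38,0,0,0.45,0,0,0]'; python3 - <<'E'
from h import *
from cell import imaging
show()
d=imaging.get_image("wrist"); im=d["img"][:,:,::-1]
cv2.imwrite(f"pics/wrist14.png",im)
E
```

```text
clock: 13.7
eef_pos: [624.5, 90.6, 78.7]
tool_rot: [-1.572, -0.708, 0.229]
force: [0.6, -0.2, 0.2]
width: 32.6
t 13.7 TCP st [ 15.1 163.2  78.7] axes st [[0.759, -0.0, 0.651], [0.651, -0.001, -0.759], [0.001, 1.0, -0.001]] F st [ 0.6 -0.3  0.2] w 32.6 q [ 0.5   1.09 -1.07  2.32  2.38  1.   -0.4 ]
```

View pics/wrist14.png

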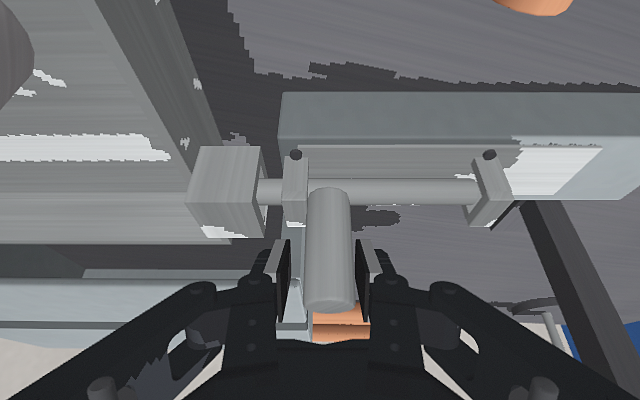

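```bash
python3 -m inch '[0.38,0,0,0.2,0,0,0, 0.38,0,-2.5,0.2,0,0,0, 0.38,0,-5.5,0.2,0,0,0, 0.38,0,-8,0.2,0,0,0, 0.38,-0.5,-10.5,0.2,0,0,0, 0.38,-0.5,-12,0.2,0,0,0, 0.38,-0.5,-12,0.2,0,0,0]'; python3 - <<'E'
from h import *
from cell import imaging
show()
for n in("wrist","side","scene"):
    d=imaging.get_image(n); im=d["img"][:,:,::-1]; pickle.dump(d,open(f"d_{n}.pkl","wb"))
    cv2.imwrite(f"pics/{n}15.png",im)
E
```

```text
clock: 14.45
eef_pos: [552.0, 74.7, 170.5]
tool_rot: [-1.573, -0.704, 0.232]
force: [1.1, -0.2, 0.8]
width: 32.6
t 14.45 TCP st [-59.1 164.2 170.5] axes st [[0.762, 0.001, 0.648], [0.648, -0.001, -0.762], [-0.001, 1.0, -0.001]] F st [ 1.  -0.5  0.8] w 32.6 q [ 0.61  0.86 -1.25  2.47  2.18  0.94 -0.41]
```

View pics/wrist15.png

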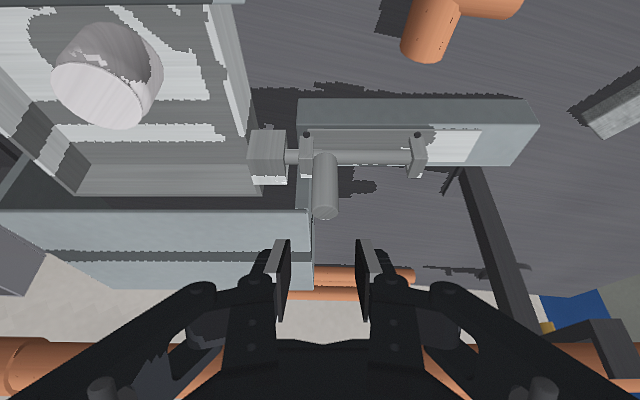

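View pics/side15.png

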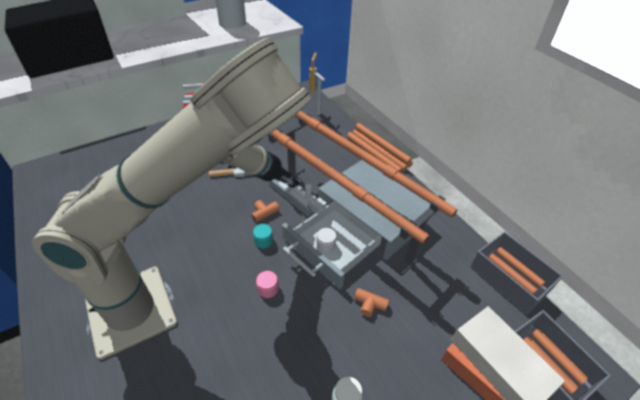

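View pics/scene15.png

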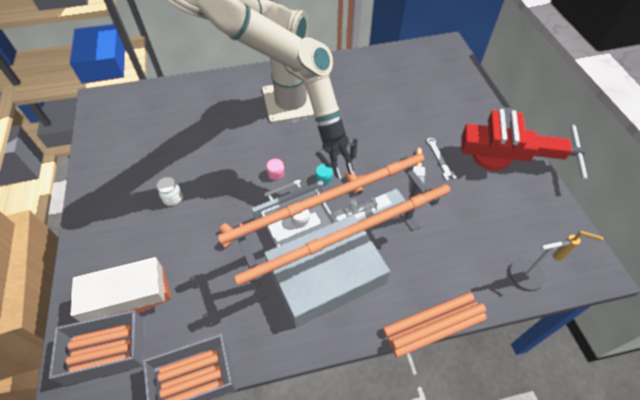

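The robot is clear. The tin is upright, and the tubes, tees and tins are at the same pixels as before. I'll check the knob and tray positions numerically.

```bash
python3 - <<'E'
from h import *
from cell import ctrl
d=pickle.load(open("d_wrist.pkl","rb"))
print("knob",stinv(at_z(d,(325.5,212),109)).round(1)); print(ctrl.read_state()["qpos"].round(4),ctrl.read_state()["qd"].round(3))
a=d["img"][:,:,::-1][100:240,220:460]; cv2.imwrite("pics/knob15.png",cv2.resize(a,None,fx=3.3,fy=3.3,interpolation=cv2.INTER_CUBIC))
D=pickle.load(open("D.pkl","rb"))
a=D["scene"]["img"]; b=pickle.load(open("d_scene.pkl","rb"))["img"]
dd=np.vstack([a[140:290,200:460,::-1],b[140:290,200:460,::-1]]); cv2.imwrite("pics/cmp.png",cv2.resize(dd,None,fx=2,fy=2))
E
```

```text
knob [ -0.7 167.8 109. ]
[ 0.6124  0.865  -1.2461  2.4664  2.1848  0.9413 -0.4117] [-0.006  0.015  0.002  0.001 -0.002 -0.003  0.001]
```

View pics/knob15.png

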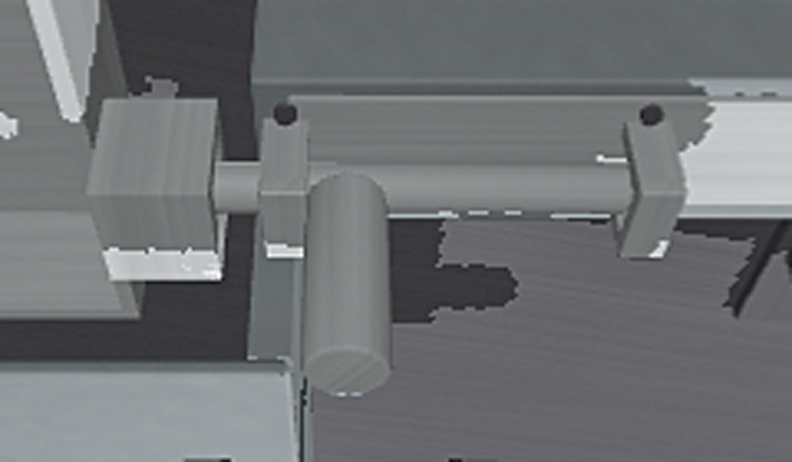

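View pics/cmp.png

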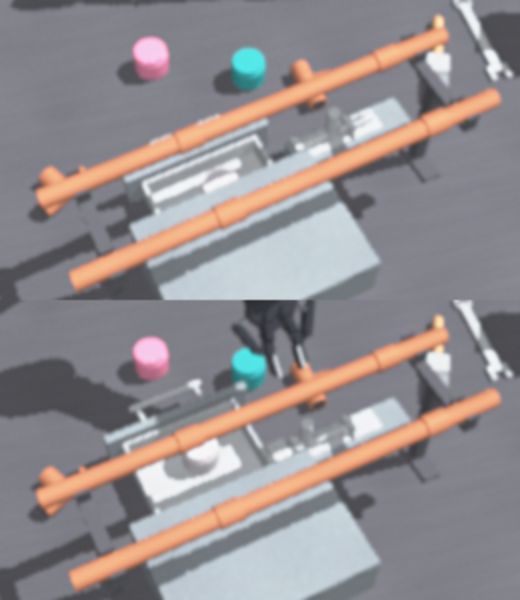

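```bash
python3 - <<'E'
from h import *
d=pickle.load(open("d_wrist.pkl","rb"))
f=lambda u,v:(220+u/3.3-.35,100+v/3.3-.35)
for n,uv,z in[("gL",(285,190),64),("gR",(655,190),64),("knob",(348,370),109),("keeper top R edge",(214,192),64),("keeper top L",(90,192),64)]: print(n,stinv(at_z(d,f(*uv),z)).round(1))
# expected projections of guide tops and knob (home)
st=np.load("st.npy")
P=proj(d,W(st,[(0,149,64),(0,245,64),(0,165.5,109),(0,165.5,64)])); print(((P-[220,100]+.35)*3.3).round())
E
```

```text
gL [-14.  151.8  64. ]
gR [-14.2 244.5  64. ]
knob [ -1.  167.5 109. ]
keeper top R edge [-13.2 134.   64. ]
keeper top L [-13.2 102.8  64. ]
[[277. 226.]
 [643. 227.]
 [339. 372.]
 [340. 226.]]
```

In this view the nearby guide reads 2.8 mm too high in y and the keeper 2–3 mm. Corrected for that, the knob is at about y 165, which is fully home and agrees with the hard stop felt at 12.7 N. Handing in.

```bash
python3 -c "
from cell import finish_job
print(finish_job())"
```

```text
the job is handed in; nothing more can be done
None
```

I pulled the tray out by its handle to its stop, then pushed the barrel bolt across into the keeper, and handed the job in at about 14.5 s.

- **Tray:** it was already partly out when I started. I pulled until the handle stopped at stand x ≈ -189 and the force rose to 14 N without further movement. The keeper then showed in line with the bolt.
- **Bolt:** I gripped the knob with the gripper leaned back 40° and pushed until it stopped dead at 12.7 N, after 49.4 mm of hand travel.
- **Disagreement:** the last wrist picture put the knob at y 167.5, about 2 mm short of home. In the same picture a fixed guide and the keeper also read 2–3 mm too high. Corrected for that, the knob is at about 165, fully home. The rod goes into the keeper, but the views don't show its tip past the inner face.
- **Everything else:** in the last pictures the flux tin is upright in the tray and the tubes are unmoved. The tees, jar, brush, spanner and both look-alike tins showed no visible movement. I judged this by eye from the pictures.
- **Robot:** it finished clear of everything, with joints 3 and 4 very close to their limits but inside them (-1.246 of -1.25 and 2.466 of 2.47).

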